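# Index the hand-cranked table one station and lock it with its pin

## Robot

A 6-joint arm with a two-finger parallel gripper is mounted at the origin on the work surface. World frame = base frame: x ahead of the robot, y to its left, z up, the work surface at z = 0. Lengths are in m, angles in rad, forces in N, time in s.
With the tool pointing down it reaches from about 0.375 to 0.9 m from the base axis. Payload 3.1 kg.
Tool frame: the origin (TCP) lies at the centre of the arm's flange, where the gripper is bolted on; the fingertips stand 173 mm ahead of it and the grasp point (between the pads) lies 155 mm ahead of it; z points along the fingers, x is the direction in which the jaws open and shut, and the axes are right-handed (so a half turn about z gives the same grasp; the last joint's range is limited). The gripper opens to 85 mm and grips with 20 to 120 N. Pads are 22 mm wide; open, the fingers measure 114 mm over their backs; the gripper's body (76 mm by 85 mm) begins 54 mm behind the grasp point. The pads swing forward as they close: fully open they stand 13 mm farther back than shut.
Start: joints at [1.163, 0.527, 1.433, -0, 1.181, -0.178], TCP at [0.142, 0.609, 0.405] pointing down, gripper open.
Joint ranges: [-3.08, 3.08], [-0.75, 2.2], [0.22, 2.44], [-1.43, 4.57], [0, 2.65], [-2.85, 2.85]. Speed limits (rad/s): [2.79, 2.79, 3.14, 3.14, 3.14, 3.14].

## Interface

Orientations are given as a unit quaternion [x, y, z, w].
In Python, from station import manip gives the robot as it stands.
- The arm moves only by the shell command python3 -m jog 'ROWS' [OPENING] [FORCE]. ROWS is JSON, a list that holds one entry, the list of rows, each a list of 4 numbers: the shift along the world's x, y, z in mm, then the turn about the world's z in degrees. A call has exactly 8 rows; each row shifts and turns the commanded pose from where the row before left it; what a row does not reach is not made up. A row lasts 1/8 s, in which the tool goes at most 62.5 mm and 10.7 degrees, less where a joint would pass 70% of its speed; a pose out of reach is approached as far as the arm can. A call is refused whole if a number of a shift passes 62.5 or a number of a turn 10.7, either way. A call with a gripper value outside its range is refused whole. OPENING is the opening in per cent of the stroke, from 0 (shut) to 100 (fully open), set as the call begins (- or left out, the last holds). The fingers move at their own pace and stop on an object; FORCE is the grip in N (left out, the last holds). Time passes only in rows, so rows that do not move let the fingers close, or fill a call up. It gives the time, the measured TCP pose, the force and the opening at its end, in the units of the state.
- manip.sense(): the state, without advancing time (a new reading comes with each control period).
- manip.snapshot(name): name is "scene" or "top" or "wrist"; returns the picture (420x560x3 uint8, red, green, blue); there is no depth.
- manip.camera_info(name): a dict with "fx", "fy", "cx", "cy" (pixels), "R" (3x3) and "t" (3): a world point X has camera coordinates R X + t. Camera axes: x right, y down, z forward; pixel columns grow to the right and rows downward; lengths in m; the calibration is good to about 2 mm. A picture is of the moment at which its call begins: read the wrist's pose just before it. camera_info takes no time and is no camera call; for the wrist camera it gives the pose at the moment of the call.
- manip.sign_off(): hands the job in, once; it reports no verdict.
The state is a dict: "t": time; "q": joint angles; "qd": joint speeds; "tau": joint torques, N m; "tcp_pos": TCP position; "tool_rot": TCP orientation; "force": force on the tool from outside, world axes, zero at the start; "ft_torque": the same for the moment, N m; "finger_gap": opening from 0.0 (shut) to 1.0 (fully open).
Only numpy, scipy, OpenCV 4.12 (cv2) and the standard library are available. Lean on these libraries where they do the work, as an engineer would, in place of code of your own. Each camera call takes 0.05 s, during which the arm holds its last target. There are 200 camera calls.

## Task

Move the hand-cranked index table on by one station and lock it. Turn the flat handwheel by its upright handle exactly one full turn counter-clockwise (seen from above), then swing the lock arm in against its stop beside the wheel, and then push the loose square-gripped lock pin through the arm's hole and the hole in the wheel's ear until its shoulder is fully home against the arm. Let go of it there, and leave the other things on the bench where they are.

Things in the scene. Friction and masses are not known exactly. Their poses are not given: they have to be found in the camera images.
- wheel_axis (a point): On the handwheel's vertical axis, 70 mm above the bench (rim's top), on the fixed green casting. Axes are the casting's: x and y level, z up; lock arm and pin go on its +y side, the round six-station dial (160 mm wide, axis 170 mm off, blocks to 74 mm above the bench) on its -y side. The wheel is a dark iron disc, 138 mm wide.
- wheel (a joint): Turn of the handwheel, rad: 0 at the start, growing counter-clockwise from above; one full turn is 6.283. Range -0.1 to 6.78: it may be overrun a little and turned back. It stays where left (2 N at the handle turns it). At 0 and 6.283 the wheel's ear is exactly on the casting's +y side, the handle on its -y side.
- crank_grip (a point): Centre of the grip of the upright black handle on the wheel: a round handle of 26 mm diameter, 55 mm tall (71 to 126 mm above the bench), spinning freely about its own vertical axis; it stands 52 mm from the wheel's axis, opposite the ear. This point is 101 mm above the bench.
- ear_hole (a point): Centre of the outer mouth of the level hole (19 mm diameter, through 10 mm of steel) in the wheel's ear, an upright steel plate 44 mm wide on the wheel's rim. The hole is 92 mm above the bench and radial; its outer mouth is 80 mm from the wheel's axis and the ear's top is 114 mm above the bench.
- lock_arm (a joint): Angle of the steel lock arm in rad about its upright hinge: 0 is swung in against its stop, where the arm lies along the casting's x direction and its hole lines up with the ear's hole; it grows as the arm swings outwards (counter-clockwise seen from above), at most 1.5. It stays where it is left (about 1.5 N near its middle moves it).
- lock_hinge (a point): On the lock arm's upright hinge axis, 92 mm above the bench; fixed to the casting, with its axes; 110 mm towards -x and 102 mm towards +y of the wheel's axis. The arm is a bar 14 mm thick (79 to 105 mm above the bench) centred on the hinge axis, ending in a block 44 mm wide, 24 mm thick (68 to 116 mm above the bench). Hinge barrel 30 mm across, top at 115 mm.
- lock_hole (a point): Centre of the outer mouth of the level 19 mm hole through the 24 mm thick block at the arm's free end, 110 mm from the hinge axis, 92 mm above the bench. Axes turn with the arm: x along the arm away from the hinge, y out of the outer face (where the pin enters and the arm is pushed), z up. With the arm in, this mouth is 114 mm from the wheel's axis.
- pin_grip (a point): Centre of the square grip (60 mm long, 30 mm wide and high) of the loose lock pin; 15 mm above the bench as it lies. x points along the pin to its nose, z up. Plain steel, about 0.28 kg, 142 mm long: behind the shoulder the square grip, ahead of it a round 16 mm shank, 82 mm long, its last 14 mm tapering to 6 mm. The hexagon bolt with a nut is not the pin.
- pin_shoulder (a point): The pin's shoulder on its axis: the front face of the square grip, 30 mm ahead of the grip's centre, where the shank begins. Same axes as pin_grip.
- bolt: Bystander: dark hexagon bolt with a nut, 113 mm long, about 40 mm across; origin under its middle.
- gauge_block: Bystander: steel block 70 x 50 x 35 mm; origin under its centre.
- spanner: Bystander: spanner, 190 mm long.
- jar: Bystander: green jar, 110 mm tall, 80 mm wide; origin under its centre.
- file_block: Bystander: aluminium block 90 x 80 x 30 mm; origin under its centre.
- pin: The whole pin as above; origin 15 mm below the shoulder's centre, on the underside. Same axes as pin_grip.
There are look-alikes about, which are no part of the job. What is shaped like the pin but orange or red is not meant.

How it is judged:
By the outcome, as a careful person would: the job done as asked, in the order asked, and still so for the second after the job is handed in, with the robot touching nothing.
It also fails if it takes over 72 s, if anything falls off the work surface, if the arm or the gripper's body presses on something with over 40 N, if the wrist force passes 120 N, or if a joint passes its speed limit or range.

## Working session

There is one attempt and no reset: what is moved stays moved. The work goes in short steps, Python scripts to look and compute and a shell command to move; the robot and the scene stay as the last step left them, time stands still between calls to the robot, and variables do not carry over. Pictures are saved under pics/ and viewed, about 8 in all and at most 12, crops included, and the job is handed in when it is done.

```bash
ls; mkdir -p pics; python3 - <<'E'
from station import manip
import cv2
s=manip.sense();print(s)
for n in("scene","top"):
    im=manip.snapshot(n);cv2.imwrite(f"pics/{n}0.png",im[:,:,::-1]);c=manip.camera_info(n);print(n,c)
E
```

```text
pics
{'t': 0.0, 'q': array([ 1.16350742e+00,  5.28465235e-01,  1.43393061e+00,  1.48692544e-06,
        1.18139884e+00, -1.78507533e-01]), 'qd': array([ 0.00038145, -0.00100735,  0.0002231 ,  0.00032039,  0.00093374,
       -0.00257145]), 'tau': array([-8.33031736e-04, -4.42351842e+01, -1.78026026e+01, -1.99175943e-04,
        8.52633908e-03, -8.72034125e-07]), 'tcp_pos': array([0.14157694, 0.60838876, 0.40372477]), 'tool_rot': array([ 7.83195342e-01,  6.21774754e-01, -9.70487548e-04,  5.19986914e-04]), 'force': array([-0.05679133,  0.50973155, -0.0385833 ]), 'ft_torque': array([-0.02124089, -0.00147913, -0.02568877]), 'finger_gap': 1.0010534048994335}
scene {'fx': 386.04030516565007, 'fy': 386.04030516565007, 'cx': 277.8696778043031, 'cy': 213.70480432471552, 'R': array([[ 8.63083177e-01,  5.05061534e-01,  5.25691844e-04],
       [ 3.15429755e-01, -5.38214136e-01, -7.81555893e-01],
       [-3.94450883e-01,  6.74713562e-01, -6.23835002e-01]]), 't': array([-0.53209569, -0.00470906,  1.35027551])}
top {'fx': 427.03688876560136, 'fy': 427.03688876560136, 'cx': 281.12916890081425, 'cy': 208.42101528481135, 'R': array([[ 1.00008411e-02, -9.99949823e-01, -5.78050143e-04],
       [-9.89179391e-01, -9.80850146e-03, -1.46382807e-01],
       [ 1.46369792e-01,  2.03574648e-03, -9.89227850e-01]]), 't': array([0.16977804, 0.54277947, 1.34852369])}
```

View pics/top0.png

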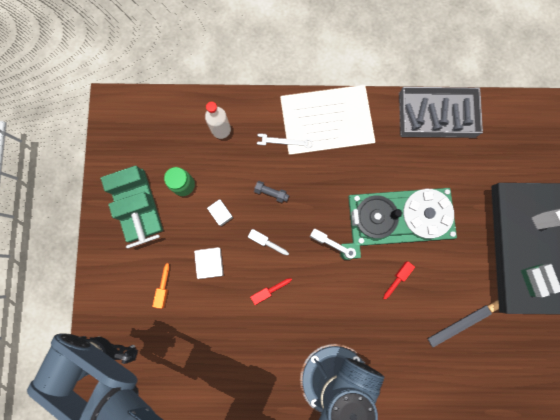

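View pics/scene0.png

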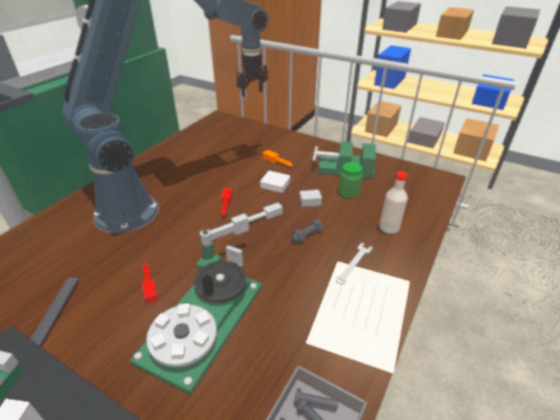

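The top view shows these candidates for the pin:
- **Steel piece:** (268,243), grip at (258,237), nose at (288,254). This matches the description.
- **Orange:** (162,285). Excluded by colour.
- **Red:** (271,291) and (399,280). Excluded by colour.
- **Bolt with nut:** (271,192). Excluded.

The wheel is at (377,216), its handle at (397,213), the dial at (430,213), the lock hinge at (350,253) and the arm block at (319,237).

```bash
cat > h.py <<'E'
from station import manip
import numpy as np, cv2
def ray(c,u,v,z):
    R=np.array(c["R"]);t=np.array(c["t"]);o=-R.T@t
    d=R.T@np.array([(u-c["cx"])/c["fx"],(v-c["cy"])/c["fy"],1]);return o+d*(z-o[2])/d[2]
def proj(c,X):
    p=np.array(c["R"])@np.array(X)+np.array(c["t"]);return np.array([c["fx"]*p[0]/p[2]+c["cx"],c["fy"]*p[1]/p[2]+c["cy"]])
def st():
    s=manip.sense();print("t %.2f"%s["t"],"tcp",np.round(s["tcp_pos"]*1000,1),"F",np.round(s["force"],1),"gap %.3f"%s["finger_gap"],"q",np.round(s["q"],2))
    from scipy.spatial.transform import Rotation as Ro
    M=Ro.from_quat(s["tool_rot"]).as_matrix();print("jaw yaw %.2f"%np.degrees(np.arctan2(M[1,0],M[0,0])),"tilt z",np.round(M[:,2],3));return s
E
python3 - <<'E'
from h import *
im=cv2.imread("pics/top0.png");c=manip.camera_info("top")
P=lambda n,u,v,z:print(n,np.round(ray(c,u,v,z)*1000,1))
P("wheel",377,216,.07);P("dial",430,213,.06);P("hinge",350,253,.115);P("block",319,237,.116);P("pin grip",258,237,.03);P("nose",288,254,.008);P("handle",397,213,.126)
cv2.imwrite("pics/crop1.png",cv2.resize(im[170:320,230:470],None,fx=3.3,fy=3.3,interpolation=cv2.INTER_CUBIC))
st();w=manip.camera_info("wrist");print(w)
E
```

```text
wheel [ 515.3 -129.2   70. ]
dial [ 528.  -301.1   60. ]
hinge [395.6 -34.8 115. ]
block [443.1  59.  116. ]
pin grip [448.1 249.3  30. ]
nose [395.1 151.2   8. ]
handle [ 517.7 -177.7  126. ]
t 0.10 tcp [141.6 608.4 403.8] F [ 0.   0.3 -0.2] gap 1.000 q [ 1.16  0.53  1.43 -0.    1.18 -0.18]
jaw yaw 76.89 tilt z [-0.001 -0.002 -1.   ]
{'fx': 321.4781902677157, 'fy': 321.4781902677157, 'cx': 277.65364795202686, 'cy': 207.75833647076087, 'R': array([[ 0.22615173,  0.97408875, -0.00254865],
       [ 0.9239949 , -0.21369182,  0.31712651],
       [ 0.30836474, -0.07407365, -0.94837982]]), 't': array([-0.62380424, -0.04165524,  0.38177235])}
```

View pics/crop1.png

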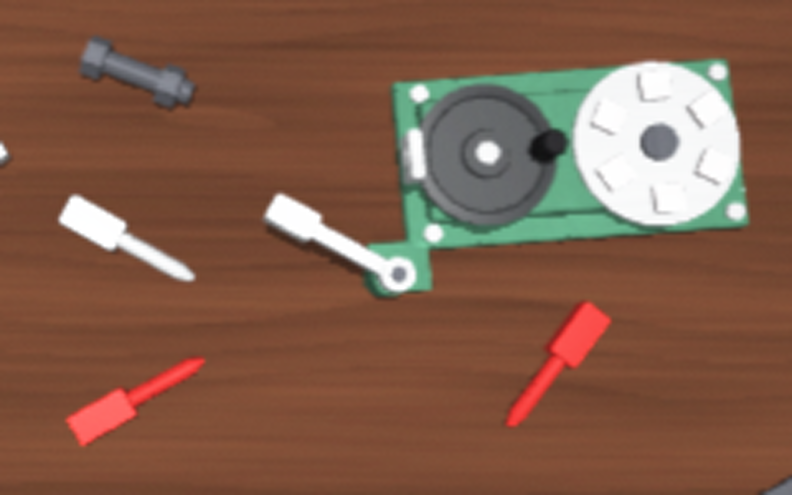

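The crop confirms it. The steel pin at crop (95,222)→(190,275) is the plain-steel one with a square grip and tapered shank; the bolt and the two red pieces are excluded. The casting yaw is about +4°, and the hinge falls where the given sizes put it.

```bash
python3 -m jog '[[[35,-49,-6,-10.4],[35,-49,-6,-10.4],[35,-49,-6,-10.4],[35,-49,-6,-10.4],[35,-49,-6,-10.4],[35,-49,-6,-10.4],[35,-49,-6,-10.4],[35,-49,-6,0]]]' 100 60
python3 - <<'E'
from h import *
st();c=manip.camera_info("wrist");im=manip.snapshot("wrist");np.savez("w1.npz",**c);cv2.imwrite("pics/w1.png",im[:,:,::-1])
E
```

```text
t: 1.1
tcp_pos: [0.4226, 0.215, 0.3564]
tool_rot: [0.999, 0.035, 0.0, -0.0]
force: [0.3, 0.8, -1.3]
finger_gap: 0.997
t 1.10 tcp [422.6 215.  356.4] F [ 0.3  0.8 -1.3] gap 0.997 q [0.23 0.4  1.85 0.   0.89 0.16]
jaw yaw 4.03 tilt z [-0.  0. -1.]
```

```bash
python3 -m jog '[[[10,-48,0,0],[10,-48,0,0],[10,-48,0,0],[10,-48,0,0],[10,-48,0,0],[10,-48,0,0],[10,-30,0,0],[0,0,0,0]]]'
python3 - <<'E'
from h import *
st();c=manip.camera_info("wrist");im=manip.snapshot("wrist");np.savez("w2.npz",**c);cv2.imwrite("pics/w2.png",im[:,:,::-1])
E
```

```text
t: 2.15
tcp_pos: [0.4925, -0.1033, 0.3565]
tool_rot: [0.999, 0.034, 0.0, 0.0]
force: [0.4, -0.1, 0.5]
finger_gap: 0.998
t 2.15 tcp [ 492.5 -103.3  356.5] F [ 0.4 -0.1  0.5] gap 0.998 q [-0.43  0.43  1.79 -0.    0.92 -0.5 ]
jaw yaw 3.90 tilt z [ 0.001 -0.001 -1.   ]
```

```bash
python3 -c "
import cv2,numpy as np
a=cv2.imread('pics/w1.png');b=cv2.imread('pics/w2.png');cv2.imwrite('pics/w12.png',cv2.resize(np.vstack([a,b]),None,fx=.7,fy=.7,interpolation=cv2.INTER_AREA))"
```

```text
(no output)
```

View pics/w12.png

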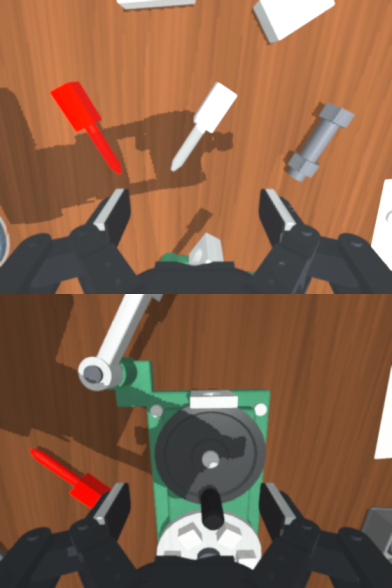

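The first wrist view shows the pin at (208,120)/0.7 and the bolt well clear of it. The second shows the hinge top at about (131,114), the ear at about (307,150), the hub at about (300,236) and the handle at about (302,305), all in full-size pixels. Next I measure with masks.

```bash
python3 - <<'E'
from h import *
def blob(mask,box,amin=30):
    x0,y0,x1,y1=box;m=np.zeros(mask.shape,np.uint8);m[y0:y1,x0:x1]=mask[y0:y1,x0:x1]
    cs,_=cv2.findContours(m,cv2.RETR_EXTERNAL,cv2.CHAIN_APPROX_NONE)
    return sorted([k for k in cs if cv2.contourArea(k)>amin],key=cv2.contourArea)[::-1]
c=dict(np.load("w2.npz"));im=cv2.imread("pics/w2.png");hsv=cv2.cvtColor(im,cv2.COLOR_BGR2HSV)
H,S,V=cv2.split(hsv)
r=lambda n,p,z:print(n,np.round(p,1),np.round(ray(c,*p,z)*1000,1))
# ear top
for k in blob(((V>150)&(S<50)).astype(np.uint8),(260,130,350,175))[:3]:
    b=cv2.minAreaRect(k);print("ear",b,cv2.contourArea(k));bb=cv2.boxPoints(b);print(np.round([ray(c,*p,.114)[:2]*1000 for p in bb],1).tolist())
for k in blob((V<40).astype(np.uint8),(270,255,340,360))[:2]:
    b=cv2.minAreaRect(k);print("handle",b,cv2.boundingRect(k))
for k in blob(((V>150)&(S<50)).astype(np.uint8),(100,85,160,140))[:2]:
    (e,a,_)=cv2.fitEllipse(k);print("barrel",a,cv2.boundingRect(k));r("barrel",e,.115)
wm=((S<60)&(V<110)&(V>20)).astype(np.uint8)
for k in blob(wm,(210,160,390,310),2000)[:1]:
    h=cv2.convexHull(k);e,a,_=cv2.fitEllipse(h);print("wheel",a,cv2.boundingRect(k));r("wheel",e,.07)
    pts=np.array([ray(c,*p[0],.07)[:2]*1000 for p in h.astype(float)],np.float32);print(cv2.minEnclosingCircle(pts))
for k in blob(((S<60)&(V>90)).astype(np.uint8),(285,220,320,252),20)[:2]:
    e,a=cv2.minEnclosingCircle(k);r("hub",e,.08)
c1=dict(np.load("w1.npz"));i1=cv2.imread("pics/w1.png");g=cv2.cvtColor(i1,cv2.COLOR_BGR2HSV)
for k in blob(((g[...,1]<60)&(g[...,2]>140)).astype(np.uint8),(230,100,350,255),200)[:1]:
    b=cv2.minAreaRect(k);print("pin",b);bb=np.array([ray(c1,*p,.015)[:2]*1000 for p in cv2.boxPoints(b)]);print(bb.round(1).tolist())
    P=np.array([ray(c1,*p[0],.015)[:2]*1000 for p in k.astype(float)],np.float32)
    vx,vy,x,y=cv2.fitLine(P,cv2.DIST_L2,0,.01,.01).ravel();s=(P-[x,y])@[vx,vy];print("axis",vx,vy,s.min(),s.max(),x,y)
cv2.imwrite("pics/w2c.png",cv2.resize(im[70:370,100:420],None,fx=2,fy=2))
E
```

```text
ear ((305.0, 152.0), (24.0, 68.0), 90.0) 1338.5
[[484.3, -46.8], [528.5, -43.8], [530.5, -59.4], [485.3, -62.5]]
handle ((301.8096008300781, 301.55615234375), (48.08195495605469, 28.4798583984375), 83.8844985961914) (287, 278, 32, 49)
barrel (47.931846618652344, 54.543243408203125) (111, 85, 49, 52)
barrel [137.6 110. ] [399.5 -33.9 115. ]
wheel (151.68228149414062, 156.3537139892578) (221, 160, 159, 150)
wheel [299.7 229.5] [ 513.2 -126.1   70. ]
((510.86505126953125, -136.02647399902344), 74.3218765258789)
hub [305.  237.5] [ 517.2 -128.9   80. ]
pin ((284.9999694824219, 184.5), (36.61021423339844, 142.28060913085938), 33.690067291259766)
[[376.4, 160.5], [446.9, 285.3], [477.6, 268.9], [409.6, 139.2]]
axis 0.48233506 0.8759868 -80.637375 64.36667 431.38873 220.72057
```

View pics/w2c.png

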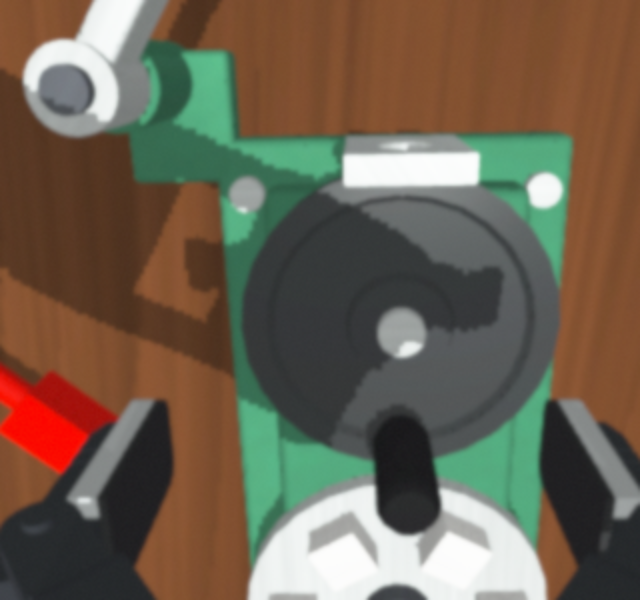

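The close view shows the ear top at crop rows 155–187, cols 344–480. The handle top is at about (408,503) and the barrel top at about (70,87).

```bash
python3 - <<'E'
from h import *
c=dict(np.load("w2.npz"))
f=lambda x,y,z:ray(c,100+x/2,70+y/2,z)[:2]*1000
for n,x,y,z in[("earoutL",344,155,.114),("earoutR",477,153,.114),("earinL",344,187,.114),("earinR",480,186,.114),("handle top",408,503,.126),("barrel",70,87,.115),("hub",401,332,.085),("handle base",398,425,.071)]:print(n,f(x,y,z).round(1))
print("handle radius mm",np.linalg.norm(f(408+31,503,.126)-f(408,503,.126)))
E
```

```text
earoutL [485.3 -51.6]
earoutR [528.7 -48. ]
earinL [486.  -62.2]
earinR [531.1 -58.7]
handle top [ 517.3 -176.9]
barrel [397.7 -36.1]
hub [ 512.8 -125.6]
handle base [ 517.2 -177.5]
handle radius mm 11.568158000871183
```

```bash
python3 -m jog '[[[12.5,-37.5,0,0],[12.5,-37.5,0,0],[0,0,-25,0],[0,0,-25,0],[0,0,-25,0],[0,0,-23.5,0],[0,0,0,0],[0,0,0,0]]]' 70 40
python3 - <<'E'
from h import *
st();c=manip.camera_info("wrist");im=manip.snapshot("wrist");np.savez("w3.npz",**c);cv2.imwrite("pics/w3.png",im[:,:,::-1])
E
```

```text
t: 3.2
tcp_pos: [0.5169, -0.1755, 0.2588]
tool_rot: [0.999, 0.036, 0.0, -0.0]
force: [0.6, -0.4, 0.7]
finger_gap: 0.699
t 3.20 tcp [ 516.9 -175.5  258.8] F [ 0.6 -0.4  0.7] gap 0.699 q [-0.53  0.64  1.75  0.    0.75 -0.6 ]
jaw yaw 4.15 tilt z [ 0.  0. -1.]
```

View pics/w3.png

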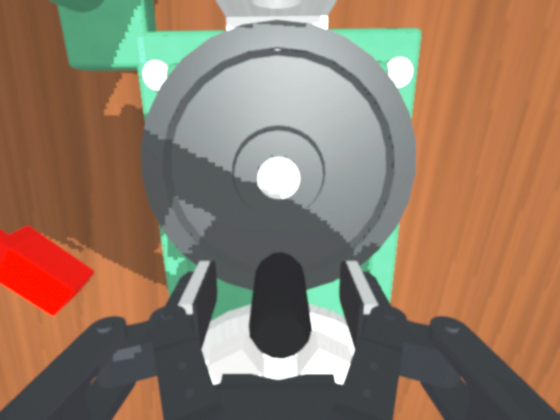

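```bash
python3 - <<'E'
from h import *
c=dict(np.load("w3.npz"))
for n,x,y,z in[("handletop",280,327,.126),("handletop edge",280,357,.126),("wheel L",142,160,.07),("wheel R",415,160,.07),("wheel top",278,22,.07),("wheel bot",278,291,.07)]:print(n,(ray(c,x,y,z)*1000).round(1))
a=np.radians(4.4)
for k in range(25):pass
P=[52*np.array([np.sin(a+t),-np.cos(a+t)]) for t in np.radians(np.arange(0,361,15))]
print(np.diff(P,axis=0).round(1).tolist())
E
```

```text
handletop [ 517.7 -176.4  126. ]
handletop edge [ 518.8 -190.8  126. ]
wheel L [ 445.7 -127.    70. ]
wheel R [ 580.7 -117.1   70. ]
wheel top [508.5 -61.8  70. ]
wheel bot [ 518.5 -196.9   70. ]
[[13.3, 2.8], [12.1, 6.1], [10.1, 9.1], [7.4, 11.4], [4.2, 12.9], [0.7, 13.6], [-2.8, 13.3], [-6.1, 12.1], [-9.1, 10.1], [-11.4, 7.4], [-12.9, 4.2], [-13.6, 0.7], [-13.3, -2.8], [-12.1, -6.1], [-10.1, -9.1], [-7.4, -11.4], [-4.2, -12.9], [-0.7, -13.6], [2.8, -13.3], [6.1, -12.1], [9.1, -10.1], [11.4, -7.4], [12.9, -4.2], [13.6, -0.7]]
```

```bash
python3 -m jog '[[[0.5,-3,0,0],[0,0,0,0],[0,0,0,0],[0,0,0,0],[0,0,0,0],[0,0,0,0],[0,0,0,0],[0,0,0,0]]]' 15 40; python3 -c "
from h import *
st()"
```

```text
t: 4.25
tcp_pos: [0.5176, -0.1797, 0.2592]
tool_rot: [0.999, 0.036, 0.001, 0.001]
force: [-0.1, 0.0, 6.1]
finger_gap: 0.29
t 4.25 tcp [ 517.6 -179.7  259.2] F [-0.1  0.   6.1] gap 0.290 q [-0.54  0.64  1.75 -0.    0.75 -0.61]
jaw yaw 4.08 tilt z [ 0.002 -0.001 -1.   ]
```

```bash
python3 -m jog '[[[13.3,2.8,0,0],[12.1,6.1,0,0],[10.1,9.1,0,0],[7.4,11.4,0,0],[4.2,12.9,0,0],[0.7,13.6,0,0],[-2.8,13.3,0,0],[-6.1,12.1,0,0]]]'
```

```text
t: 5.25
tcp_pos: [0.5566, -0.0986, 0.2592]
tool_rot: [0.999, 0.036, 0.001, 0.001]
force: [-2.3, -5.2, 5.3]
finger_gap: 0.29
```

```bash
python3 -m jog '[[[-9.1,10.1,0,0],[-11.4,7.4,0,0],[-12.9,4.2,0,0],[-13.6,0.7,0,0],[-13.3,-2.8,0,0],[-12.1,-6.1,0,0],[-10.1,-9.1,0,0],[-7.4,-11.4,0,0]]]'; python3 -m jog '[[[-4.2,-12.9,0,0],[-0.7,-13.6,0,0],[2.8,-13.3,0,0],[6.1,-12.1,0,0],[9.1,-10.1,0,0],[11.4,-7.4,0,0],[12.9,-4.2,0,0],[13.6,-0.7,0,0]]]';  python3 -m jog '[[[0,0,0,0],[0,0,0,0],[0,0,0,0],[0,0,0,0],[0,0,0,0],[0,0,0,0],[0,0,0,0],[0,0,0,0]]]'
```

```text
t: 6.25
tcp_pos: [0.4665, -0.1049, 0.2592]
tool_rot: [0.999, 0.035, 0.002, 0.0]
force: [4.1, 2.2, 6.4]
finger_gap: 0.296
t: 7.25
tcp_pos: [0.5167, -0.1798, 0.2591]
tool_rot: [0.999, 0.036, -0.001, 0.0]
force: [-3.0, -0.8, 10.2]
finger_gap: 0.292
t: 8.25
tcp_pos: [0.5178, -0.1796, 0.2592]
tool_rot: [0.999, 0.035, 0.002, 0.001]
force: [1.7, -0.8, 6.9]
finger_gap: 0.291
```

The wheel's handle is back within 0.2 mm of its start. Now I release it, rise and look.

```bash
python3 -m jog '[[[0,0,0,0],[0,0,0,0],[0,0,0,0],[0,0,30,0],[0,0,30,0],[0,0,30,0],[-20,50,0,0],[-20,50,0,0]]]' 70
python3 -m jog '[[[-20,45,0,0],[-20,45,0,0],[-10,25,0,0],[0,0,0,0],[0,0,0,0],[0,0,0,0],[0,0,0,0],[0,0,0,0]]]' 0
python3 - <<'E'
from h import *
st();c=manip.camera_info("wrist");im=manip.snapshot("wrist");np.savez("w4.npz",**c);cv2.imwrite("pics/w4.png",im[:,:,::-1])
im=manip.snapshot("top");cv2.imwrite("pics/top4.png",cv2.resize(im[190:280,300:480,::-1],None,fx=3,fy=3))
a=cv2.imread("pics/w4.png");b=np.zeros((270,560,3),np.uint8);b[:,:540]=cv2.imread("pics/top4.png");m=np.vstack([a,b]);cv2.imwrite("pics/m4.png",cv2.resize(m,None,fx=.86,fy=.86,interpolation=cv2.INTER_AREA))
E
```

```text
t: 9.25
tcp_pos: [0.4766, -0.0786, 0.3484]
tool_rot: [0.999, 0.035, 0.0, -0.0]
force: [-0.3, 0.7, 0.4]
finger_gap: 0.702
t: 10.25
tcp_pos: [0.4274, 0.0352, 0.3481]
tool_rot: [0.999, 0.035, -0.0, 0.0]
force: [0.2, 0.6, -0.6]
finger_gap: 0.0
t 10.25 tcp [427.4  35.2 348.1] F [ 0.2  0.6 -0.6] gap 0.000 q [-0.18  0.36  1.97 -0.    0.81 -0.25]
jaw yaw 4.03 tilt z [-0. -0. -1.]
```

View pics/m4.png

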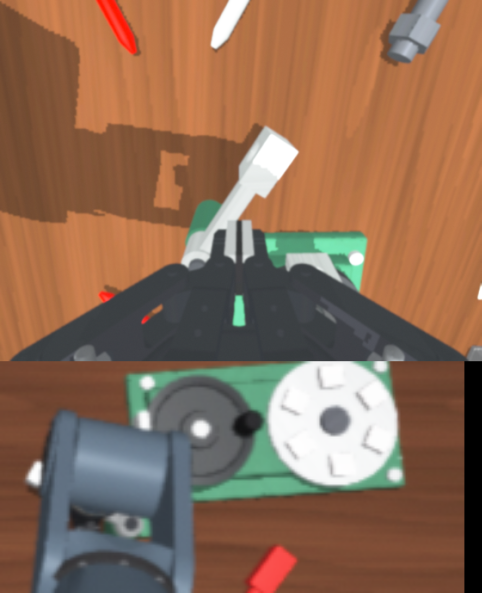

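The handle is back on the -y side and the ear is back at the left. The arm block's top is at about (270,152)/0.86 in the wrist view.

```bash
python3 - <<'E'
from h import *
c=dict(np.load("w4.npz"))
im=cv2.imread("pics/w4.png");
for n,x,y in[("a",265,127),("b",298,152),("c",250,157),("d",277,165)]:print(n,(ray(c,x/.86,y/.86,.116)*1000).round(1))
H=np.array([398,-36.]);a=np.radians(4.4);th=np.radians(np.linspace(60,0,13));d=np.r_[45,np.linspace(36,24,12)]
T=[H+np.array([[np.cos(t+a),-np.sin(t+a)],[np.sin(t+a),np.cos(t+a)]])@[108,k] for t,k in zip(th,d)]
print(np.round(T,1).tolist());print(np.diff(T,axis=0).round(1).tolist())
E
```

```text
a [442.4  90.  116. ]
b [468.8  73.3 116. ]
c [433.4  66.9 116. ]
d [454.4  62.1 116. ]
[[404.1, 80.8], [422.0, 75.3], [432.5, 72.1], [442.6, 68.0], [452.3, 62.9], [461.4, 57.0], [469.9, 50.2], [477.6, 42.7], [484.6, 34.4], [490.8, 25.6], [496.1, 16.2], [500.5, 6.4], [503.8, -3.8]]
[[17.9, -5.6], [10.5, -3.1], [10.1, -4.1], [9.7, -5.1], [9.1, -5.9], [8.5, -6.8], [7.8, -7.5], [7.0, -8.2], [6.2, -8.8], [5.3, -9.4], [4.4, -9.8], [3.4, -10.2]]
```

```bash
python3 -m jog '[[[-12,23,0,0],[-12,23,0,0],[0,0,-30,0],[0,0,-30,0],[0,0,-29,0],[0,0,0,0],[0,0,0,0],[0,0,0,0]]]' 0
python3 -m jog '[[[18,-5.5,0,0],[10.5,-3,0,0],[10,-4,0,0],[9.7,-5,0,0],[9,-6,0,0],[8.5,-6.8,0,0],[7.8,-7.5,0,0],[0,0,0,0]]]'
```

```text
t: 11.35
tcp_pos: [0.4036, 0.0817, 0.2602]
tool_rot: [0.999, 0.036, 0.001, 0.0]
force: [0.7, 0.6, 0.2]
finger_gap: -0.001
t: 12.35
tcp_pos: [0.4779, 0.0431, 0.2593]
tool_rot: [0.999, 0.035, 0.001, 0.0]
force: [0.3, 0.4, -0.0]
finger_gap: -0.001
```

```bash
python3 -m jog '[[[7,-8.2,0,0],[6.2,-8.8,0,0],[5.3,-9.4,0,0],[4.4,-9.8,0,0],[0.7,-3,0,0],[0.5,-3,0,0],[0,0,0,0],[0,0,0,0]]]'
```

```text
t: 13.35
tcp_pos: [0.5007, 0.0018, 0.2593]
tool_rot: [0.999, 0.036, -0.0, 0.0]
force: [0.5, 0.6, 1.2]
finger_gap: -0.0
```

```bash
python3 -m jog '[[[0.5,-1.5,0,0],[0,-1.5,0,0],[0,-1.5,0,0],[0,-1.5,0,0],[0,0,0,0],[0,0,0,0],[0,0,0,0],[0,0,0,0]]]'
```

```text
t: 14.35
tcp_pos: [0.5012, -0.0043, 0.2592]
tool_rot: [0.999, 0.036, -0.0, -0.0]
force: [0.9, -0.0, -0.1]
finger_gap: -0.002
```

```bash
python3 -m jog '[[[0,-1.2,0,0],[0,-1.2,0,0],[0,-1.2,0,0],[0,-1.2,0,0],[0,0,0,0],[0,0,0,0],[0,0,0,0],[0,0,0,0]]]'
python3 - <<'E'
from h import *
st();c=manip.camera_info("wrist");im=manip.snapshot("wrist");np.savez("w5.npz",**c);cv2.imwrite("pics/w5.png",im[:,:,::-1])
im=manip.snapshot("scene");cv2.imwrite("pics/s5.png",cv2.resize(im[190:330,150:330,::-1],None,fx=3,fy=3))
a=cv2.imread("pics/w5.png");b=np.zeros((420,560,3),np.uint8);b[:,:540]=cv2.imread("pics/s5.png");m=np.vstack([a,b]);cv2.imwrite("pics/m5.png",cv2.resize(m,None,fx=.7,fy=.7,interpolation=cv2.INTER_AREA))
E
```

```text
t: 15.35
tcp_pos: [0.5012, -0.0061, 0.2592]
tool_rot: [0.999, 0.034, 0.0, -0.003]
force: [3.3, 17.9, 0.6]
finger_gap: -0.003
t 15.35 tcp [501.2  -6.1 259.2] F [ 3.3 17.9  0.6] gap -0.003 q [-0.24  0.6   1.86  0.01  0.68 -0.31]
jaw yaw 3.95 tilt z [ 0.     0.006 -1.   ]
```

View pics/m5.png

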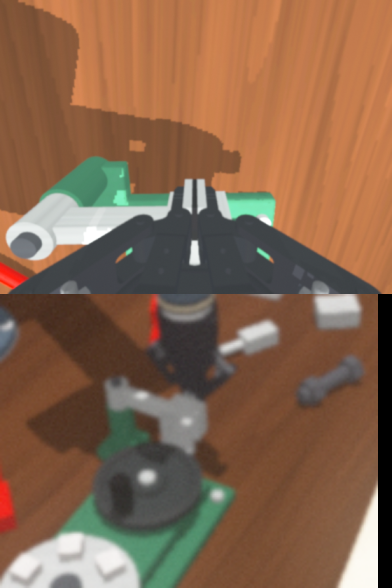

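The arm is on its stop: the force jumped to 18 N and the view shows it lying along casting x. Now back off and fetch the pin.

```bash
python3 -m jog '[[[0,20,0,0],[0,30,10,0],[-8,40,20,-8.2],[-8,40,20,-8.2],[-8,40,20,-8.2],[-8,40,10,-8.2],[-10,23,0,0],[-10,23,0,0]]]' 100 
python3 -m jog '[[[0,0,-12,0],[0,0,-12,0],[0,0,-12,0],[0,0,0,0],[0,0,0,0],[0,0,0,0],[0,0,0,0],[0,0,0,0]]]'
python3 - <<'E'
from h import *
st();c=manip.camera_info("wrist");im=manip.snapshot("wrist");np.savez("w6.npz",**c);cv2.imwrite("pics/w6.png",im[:,:,::-1])
E
```

```text
t: 16.45
tcp_pos: [0.4488, 0.2478, 0.3395]
tool_rot: [0.969, -0.248, 0.0, -0.0]
force: [-0.3, -0.5, -0.5]
finger_gap: 1.0
t: 17.45
tcp_pos: [0.4493, 0.2469, 0.3035]
tool_rot: [0.969, -0.248, 0.0, -0.0]
force: [-0.5, -0.5, -0.5]
finger_gap: 1.001
t 17.45 tcp [449.3 246.9 303.5] F [-0.5 -0.5 -0.5] gap 1.001 q [0.28 0.53 1.81 0.   0.8  0.79]
jaw yaw -28.71 tilt z [ 0.001  0.    -1.   ]
```

View pics/w6.png

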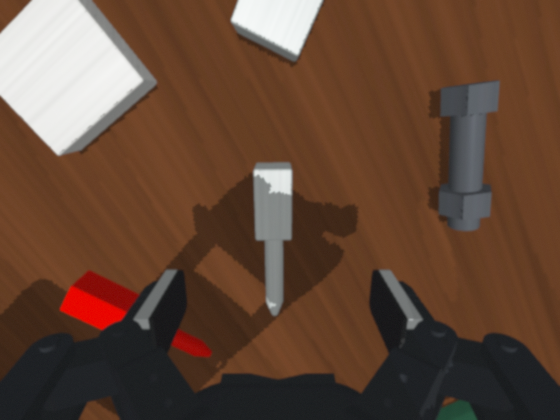

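The pin grip's top face is at cols 254–292, rows 165–240, and the nose is at (275,314). Nothing sits within the jaw sweep: red pin and bolt both look well off.

```bash
python3 - <<'E'
from h import *
c=dict(np.load("w6.npz"));im=cv2.imread("pics/w6.png")
g=cv2.cvtColor(im,cv2.COLOR_BGR2HSV);m=((g[...,1]<60)&(g[...,2]>95)).astype(np.uint8);z=np.zeros_like(m);z[150:242,240:305]=m[150:242,240:305]
k=max(cv2.findContours(z,0,1)[0],key=cv2.contourArea);print(cv2.boundingRect(k),cv2.minAreaRect(k))
A=ray(c,273.5,165,.03)*1000;B=ray(c,273,239.5,.03)*1000;N=ray(c,275,314,.015)*1000;print("back",A,"shoulder",B,"nose",N)
print("grip len",np.linalg.norm(A-B),"width",np.linalg.norm(ray(c,255,200,.03)-ray(c,292,200,.03)),"dir",np.degrees(np.arctan2(*(N-A)[1::-1])),"len",np.linalg.norm((N-A)[:2]),"centre",(A+B)/2)
for p in[(90,272),(210,352),(453,228)]:print("other",(ray(c,*p,.01)*1000).round())
E
```

```text
(253, 162, 40, 80) ((272.5, 201.5), (79.0, 39.0), 90.0)
back [463.12422028 278.86207676  30.        ] shoulder [432.75309059 224.7006938   30.        ] nose [393.55018962 150.23377647  15.        ]
grip len 62.09557893675257 width 0.029298103053717408 dir -118.40860509319434 len 146.23879573815296 centre [447.93865544 251.78138528  30.        ]
other [264. 270.  10.]
other [312. 139.  10.]
other [573. 150.  10.]
```

```bash
python3 -m jog '[[[-1.3,4.5,-25,0],[0,0,-30,0],[0,0,-30,0],[0,0,-20,0],[0,0,-12,0],[0,0,-10,0],[0,0,0,0],[0,0,0,0]]]' 100 
python3 -m jog '[[[0,0,0,0],[0,0,0,0],[0,0,0,0],[0,0,0,0],[0,0,0,0],[0,0,0,0],[0,0,0,0],[0,0,0,0]]]' 20 80
```

```text
t: 18.5
tcp_pos: [0.4482, 0.2515, 0.1767]
tool_rot: [0.969, -0.248, 0.0, -0.0]
force: [0.2, 0.1, 0.7]
finger_gap: 1.001
t: 19.5
tcp_pos: [0.4481, 0.2515, 0.1767]
tool_rot: [0.969, -0.248, 0.0, -0.0]
force: [-0.2, 0.4, 6.1]
finger_gap: 0.337
```

```bash
python3 -m jog '[[[0,0,15,0],[0,0,25,0],[6,-18,25,8.3],[10,-30,12,8.3],[10,-30,0,8.3],[10,-30,0,8.2],[10,-30,0,0],[0,0,0,0]]]' 20 80
python3 -m jog '[[[0,0,0,0],[0,0,0,0],[0,0,0,0],[0,0,0,0],[0,0,0,0],[0,0,0,0],[0,0,0,0],[0,0,0,0]]]'
python3 - <<'E'
from h import *
st();c=manip.camera_info("wrist");im=manip.snapshot("wrist");np.savez("w7.npz",**c);cv2.imwrite("pics/w7.png",im[:,:,::-1])
im=manip.snapshot("scene");cv2.imwrite("pics/s7.png",im[:,:,::-1])
cv2.imwrite("pics/m7.png",np.vstack([cv2.resize(cv2.imread("pics/w7.png")[0:420],None,fx=.7,fy=.7,interpolation=cv2.INTER_AREA),cv2.resize(im[190:290,180:310,::-1],(392,302),interpolation=cv2.INTER_CUBIC)]))
E
```

```text
t: 20.5
tcp_pos: [0.4948, 0.1116, 0.2535]
tool_rot: [0.999, 0.037, 0.0, 0.0]
force: [0.4, 0.2, -3.5]
finger_gap: 0.339
t: 21.5
tcp_pos: [0.4941, 0.1133, 0.2532]
tool_rot: [0.999, 0.038, 0.0, 0.0]
force: [-0.9, 0.2, -3.3]
finger_gap: 0.333
t 21.50 tcp [494.1 113.3 253.2] F [-0.9  0.2 -3.3] gap 0.333 q [ 0.    0.62  1.85 -0.    0.67 -0.07]
jaw yaw 4.39 tilt z [ 0. -0. -1.]
```

View pics/m7.png

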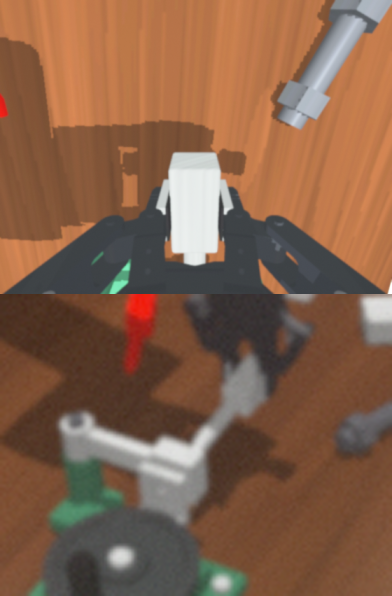

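Scene view: the pin is gripped level, nose pointing at the block's outer face with a small gap. I check the lateral line with the ear and bar edges in the images I already have.

```bash
python3 - <<'E'
from h import *
c=dict(np.load("w3.npz"));im=cv2.imread("pics/w3.png");g=cv2.cvtColor(im,cv2.COLOR_BGR2HSV)
for r in(17,20,23,26):
    m=np.where((g[r,200:350,2]>200)&(g[r,200:350,1]<40))[0]+200
    if len(m):print(r,m.min(),m.max(),(ray(c,(m.min()+m.max()+1)/2,r,.114)*1000).round(1),np.linalg.norm(ray(c,m.min(),r,.114)-ray(c,m.max()+1,r,.114)).round(4))
c=dict(np.load("w5.npz"));im=cv2.imread("pics/w5.png");g=cv2.cvtColor(im,cv2.COLOR_BGR2HSV)
# bar top face edges cols 100..190
for col in range(90,200,12):
    m=np.where((g[280:380,col,2]>150)&(g[280:380,col,1]<50))[0]+280
    if len(m):print(col,m.min(),m.max(),(ray(c,col,m.min(),.105)*1000).round(1),(ray(c,col,m.max(),.105)*1000).round(1))
E
```

```text
17 226 327 [508.7 -69.3 114. ] 0.032
20 227 327 [508.9 -70.2 114. ] 0.0318
23 227 327 [509. -71. 114.] 0.0318
26 226 327 [508.9 -71.8 114. ] 0.0322
90 280 348 [418.2  -4.3 105. ] [414.  -41.5 105. ]
102 283 348 [423.3  -5.5 105. ] [419.7 -41.1 105. ]
114 296 348 [428.  -11.8 105. ] [425.4 -40.7 105. ]
126 295 348 [433.4 -10.9 105. ] [431.1 -40.3 105. ]
138 296 341 [438.7 -11.1 105. ] [437.1 -35.8 105. ]
150 295 334 [444.1 -10.2 105. ] [443.  -31.4 105. ]
162 295 326 [449.5  -9.8 105. ] [448.8 -26.5 105. ]
174 295 319 [454.8  -9.5 105. ] [454.4 -22.3 105. ]
186 295 312 [460.2  -9.1 105. ] [460.  -18.1 105. ]
198 295 306 [465.5  -8.7 105. ] [465.5 -14.5 105. ]
```

```bash
python3 -m jog '[[[1.2,0,0.5,0],[0.9,-11,0,0],[0.6,-7,0,0],[0.6,-7,0,0],[0.6,-7,0,0],[0,0,0,0],[0,0,0,0],[0,0,0,0]]]'; python3 -c "
from h import *
s=st();print(s['ft_torque'])"
```

```text
t: 22.6
tcp_pos: [0.4978, 0.0816, 0.2537]
tool_rot: [0.999, 0.038, -0.0, -0.0]
force: [-0.4, 0.1, -1.9]
finger_gap: 0.335
t 22.60 tcp [497.8  81.6 253.7] F [-0.4  0.1 -1.9] gap 0.335 q [-0.06  0.61  1.86  0.    0.67 -0.14]
jaw yaw 4.41 tilt z [-0.  0. -1.]
[-0.01789871  0.00847769  0.01174316]
```

```bash
python3 -m jog '[[[0.5,-6,0,0],[0.5,-6,0,0],[0.4,-5,0,0],[0.4,-5,0,0],[0,0,0,0],[0,0,0,0],[0,0,0,0],[0,0,0,0]]]'; python3 -c "
from h import *
s=st();print(s['ft_torque'])"
```

```text
t: 23.6
tcp_pos: [0.4997, 0.0596, 0.2537]
tool_rot: [0.999, 0.038, 0.0, 0.0]
force: [-0.3, 1.2, -3.3]
finger_gap: 0.34
t 23.60 tcp [499.7  59.6 253.7] F [-0.3  1.2 -3.3] gap 0.340 q [-0.1   0.61  1.86  0.    0.67 -0.18]
jaw yaw 4.41 tilt z [ 0. -0. -1.]
[ 0.04570351 -0.0233068   0.05391169]
```

```bash
python3 -m jog '[[[0.4,-5,0,0],[0.4,-5,0,0],[0.4,-5,0,0],[0.4,-5,0,0],[0,0,0,0],[0,0,0,0],[0,0,0,0],[0,0,0,0]]]'; python3 -c "
from h import *
s=st();print(s['ft_torque'])"
```

```text
t: 24.6
tcp_pos: [0.5013, 0.0396, 0.2537]
tool_rot: [0.999, 0.038, -0.0, -0.0]
force: [0.2, -0.2, -3.8]
finger_gap: 0.335
t 24.60 tcp [501.3  39.6 253.7] F [ 0.2 -0.2 -3.8] gap 0.335 q [-0.14  0.61  1.86  0.    0.67 -0.22]
jaw yaw 4.40 tilt z [-0.  0. -1.]
[ 0.07923727  0.02966258 -0.01258291]
```

```bash
python3 -m jog '[[[0.4,-5,0,0],[0.4,-5,0,0],[0.4,-5,0,0],[0.4,-5,0,0],[0.2,-2,0,0],[0,0,0,0],[0,0,0,0],[0,0,0,0]]]'; python3 -c "
from h import *
s=st();print(s['ft_torque'])"
```

```text
t: 25.6
tcp_pos: [0.5031, 0.0176, 0.2537]
tool_rot: [0.999, 0.038, -0.0, -0.0]
force: [-0.4, 0.0, -3.7]
finger_gap: 0.334
t 25.60 tcp [503.1  17.6 253.7] F [-0.4  0.  -3.7] gap 0.334 q [-0.19  0.61  1.86  0.    0.67 -0.26]
jaw yaw 4.41 tilt z [-0.  0. -1.]
[-0.00809983  0.02868506 -0.05260072]
```

```bash
python3 -m jog '[[[0.1,-1.5,0,0],[0.1,-1.5,0,0],[0.1,-1.2,0,0],[0.1,-1.2,0,0],[0,0,0,0],[0,0,0,0],[0,0,0,0],[0,0,0,0]]]'; python3 -c "
from h import *
s=st();print(s['ft_torque'])"
```

```text
t: 26.6
tcp_pos: [0.5032, 0.0147, 0.2538]
tool_rot: [0.999, 0.038, 0.0, -0.003]
force: [2.3, 15.4, -1.5]
finger_gap: 0.338
t 26.60 tcp [503.2  14.7 253.8] F [ 2.3 15.4 -1.5] gap 0.338 q [-0.19  0.61  1.86  0.01  0.67 -0.28]
jaw yaw 4.32 tilt z [-0.     0.005 -1.   ]
[ 2.4071052  -0.29797567  0.2929172 ]
```

```bash
python3 -m jog '[[[0,-1.2,0,0],[0.1,-1,0,0],[0,0,0,0],[0,0,0,0],[0,0,0,0],[0,0,0,0],[0,0,0,0],[0,0,0,0]]]'
python3 - <<'E'
from h import *
st();im=manip.snapshot("wrist");s=manip.snapshot("scene");a=im[:,:,::-1]
cv2.imwrite("pics/m8.png",np.vstack([cv2.resize(a,None,fx=.7,fy=.7,interpolation=cv2.INTER_AREA),cv2.resize(s[190:290,180:310,::-1],(392,302),interpolation=cv2.INTER_CUBIC)]))
E
```

```text
t: 27.6
tcp_pos: [0.5032, 0.0141, 0.2539]
tool_rot: [0.999, 0.037, 0.0, -0.004]
force: [3.4, 25.0, -0.1]
finger_gap: 0.336
t 27.60 tcp [503.2  14.1 253.9] F [ 3.4 25.  -0.1] gap 0.336 q [-0.2   0.61  1.86  0.01  0.67 -0.28]
jaw yaw 4.26 tilt z [-0.     0.008 -1.   ]
```

View pics/m8.png

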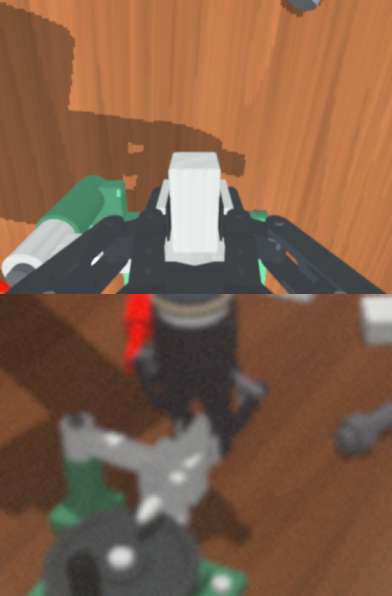

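The shoulder is hard against the arm (force 15→25 N for 0.6 mm), and the nose shows through the ear. Release and withdraw.

```bash
python3 -m jog '[[[0,0,0,0],[0,0,0,0],[0,0,0,0],[0,0,0,0],[0,0,0,0],[0,0,0,0],[0,0,0,0],[0,0,0,0]]]' 100
python3 -m jog '[[[0,3,15,0],[0,0,30,0],[0,0,30,0],[-5,30,25,0],[-10,40,0,0],[-10,40,0,0],[0,0,0,0],[0,0,0,0]]]'
python3 - <<'E'
from h import *
st();c=manip.camera_info("wrist");im=manip.snapshot("wrist");s=manip.snapshot("scene");t=manip.snapshot("top");np.savez("w9.npz",**c);cv2.imwrite("pics/w9.png",im[:,:,::-1]);a=im[:,:,::-1]
cv2.imwrite("pics/m9.png",np.vstack([np.hstack([cv2.resize(a,(400,300)),cv2.resize(s[180:300,170:330,::-1],(400,300),interpolation=cv2.INTER_CUBIC)]),np.hstack([cv2.resize(t[:,:,::-1],(400,300),interpolation=cv2.INTER_AREA),cv2.resize(a[210:420,140:420],(400,300),interpolation=cv2.INTER_CUBIC)])]))
E
```

```text
t: 28.7
tcp_pos: [0.5036, 0.0098, 0.2537]
tool_rot: [0.999, 0.038, 0.0, 0.0]
force: [0.9, -0.6, -0.3]
finger_gap: 1.003
t: 29.7
tcp_pos: [0.4787, 0.1228, 0.3544]
tool_rot: [0.999, 0.039, 0.001, 0.0]
force: [-0.5, 0.3, -0.4]
finger_gap: 0.995
t 29.70 tcp [478.7 122.8 354.4] F [-0.5  0.3 -0.4] gap 0.995 q [ 0.02  0.43  1.81 -0.    0.9  -0.05]
jaw yaw 4.44 tilt z [ 0.001 -0.    -1.   ]
```

View pics/m9.png

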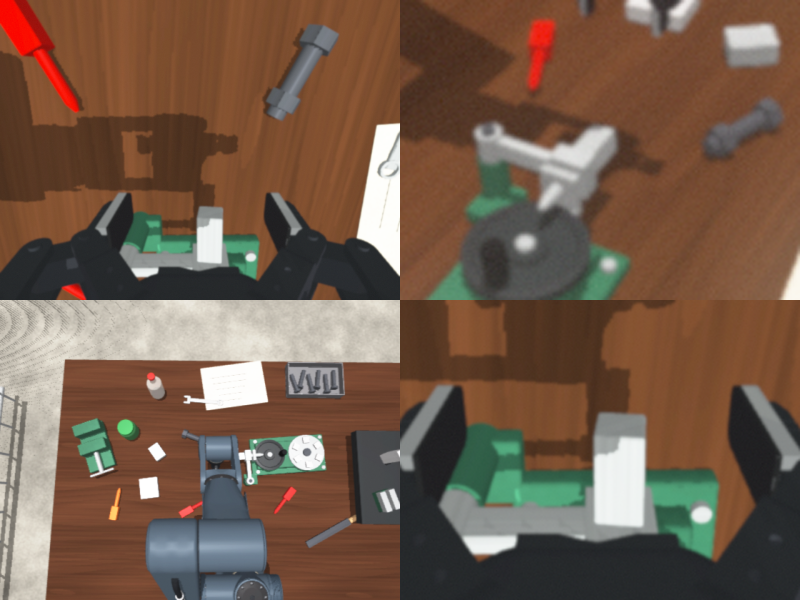

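The arm is on its stop, the pin's grip sits flush on the block, and the nose comes out inside the ear. The bystanders look unmoved. One quick numeric check, then I hand in.

```bash
python3 - <<'E'
from h import *
c=dict(np.load("w9.npz"))
b=ray(c,294,306.6,.106)*1000;f=ray(c,294,367.5,.106)*1000;print("grip back",b.round(1),"front",f.round(1),"len",np.linalg.norm(b-f).round(1));st()
manip.sign_off()
E
```

```text
grip back [497.7  49.3 106. ] front [503.5 -12.  106. ] len 61.6
t 29.85 tcp [479.  121.9 353.9] F [-0.2  0.   0.5] gap 0.998 q [ 0.02  0.43  1.81 -0.    0.9  -0.05]
jaw yaw 4.31 tilt z [ 0. -0. -1.]
the job is handed in; nothing more can be done
```

I turned the wheel one full turn counter-clockwise, swung the lock arm in against its stop, and pushed the steel pin home through the arm and the ear. I then let go of it and handed the job in at about 30 s.

**Checks that agreed**
- **Wheel:** the handle came back to within 0.2 mm of where I gripped it.
- **Lock arm:** pushing on it met a firm stop at about 18 N.
- **Pin:** it went in with almost no side force and stopped hard, going from 15 to 25 N over the last 0.6 mm. The views after release show the nose through the ear and the grip flush on the block. The bystanders look unmoved.

**Checks that did not fully agree**
- **Pin depth by camera:** the last measurement puts the grip's front face at y = -12 mm. The force stop put the shoulder at about -16 mm, and the arm's outer face worked out at about -17 to -15 mm. That 4 mm difference is more than the 2 mm calibration, but these camera y readings had been off by about 3–6 mm before. I trusted the hard stop.
- **Pin after release:** I judged it only from pictures, so a slight droop within the hole's clearance would not show.

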